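Present the long sample tube to the inspection camera

ROBOT

A 6-joint arm with a two-finger parallel gripper is mounted at the origin on the work surface. World frame = base frame: x ahead of the robot, y to its left, z up, the work surface at z = 0. Lengths are in mm, angles in rad, forces in N, time in s.
With the tool pointing down it reaches from about 350 to 975 mm from the base axis. Payload 7.1 kg.
Tool frame: the origin (TCP) lies at the very end of the fingers, on their centre line; the grasp point (between the pads) lies 19 mm behind it; z points along the fingers, y is the line along which they close (so a half turn about z gives the same grasp; the last joint's range is limited). The gripper opens to 88 mm and grips with 3 to 60 N. Pads are 20 mm wide; open, the fingers measure 115 mm over their backs; the gripper's body (75 mm by 178 mm) begins 61 mm behind the grasp point.
Start: joints at [1.304, 0.423, 1.63, -0, 1.089, -0.019], TCP at [153.263, 605.9, 222.675] pointing down, gripper open.
Joint ranges: [-3, 3], [-0.9, 2.11], [0.09, 2.58], [-1.31, 4.45], [0.11, 2.69], [-2.54, 2.54]. Speed limits (rad/s): [2.39, 2.39, 3.01, 3.14, 3.14, 3.14].

INTERFACE

Orientations are given as a rotation vector (axis times angle).
In Python, from workcell import sensors, imaging, close_job gives the robot as it stands. The module is installed in compiled form; this text tells all that it offers.
- The arm moves only by the tool servo_tool, never from a script. Its argument "steps" is a list of rows, each a list of 3 entries, a list of its own where there are three numbers: the shift along the world's x, y, z in m, then the turn, a rotation vector about the world's x, y, z in degrees, then the opening, from -1 (shut) to 1 (fully open). A call has exactly 8 rows; each row shifts and turns the commanded pose from where the row before left it; what a row does not reach is not made up. A row lasts 1/12 s, in which the tool goes at most 41.7 mm and 7.16 degrees, less where a joint would pass 70% of its speed; a pose out of reach is approached as far as the arm can. A call is refused whole if a number of a shift passes 0.0417 or a number of a turn 7.16, either way. A call with a gripper value outside its range is refused whole. The fingers move at their own pace and stop on an object; the grip force is fixed at half the most. Time passes only in rows, so rows that do not move let the fingers close, or fill a call up. It gives the time, the measured TCP pose, the force, the opening and the grip force at its end, in the units of the state.
- sensors.get_obs(): the state, without advancing time (a new reading comes with each control period).
- imaging.get_image(name): name is "scene" or "top" or "wrist"; returns a dict with "color" (400x640x3 uint8, blue, green, red), "range_z" (400x640 float32, mm along the optical axis (not along the pixel's ray), 0 where there is no reading), "vertical_fov" (degrees; the focal length in pixels is half the picture's height over the tangent of half this angle, whatever the lens; pixels are square), "cx", "cy" (the principal point, pixels), "k1" (the pictures are not rectified: a ray, as slopes to the right and down, at radius r is drawn at 1 + k1 r^2 times it, then the intrinsics apply), "rvec" (rotation vector, rad) and "tvec" (3), from world to camera coordinates, as OpenCV has them; the wrist camera has in their place "tool_from_camera" (4x4, takes a point from camera to tool coordinates, whose origin is the TCP and whose axes are the flange's). Camera axes: x right, y down, z forward; pixel columns grow to the right and rows downward; lengths in mm; the calibration is good to about 2 mm. A picture is of the moment at which its call begins: read the wrist's pose just before it.
- close_job(): hands the job in; it is judged then, once.
The state is a dict: "t": time; "qpos": joint angles; "qvel": joint speeds; "joint_torque": joint torques, N m; "ee_pos": TCP position; "orientation": TCP orientation; "ft_force": force on the tool from outside, world axes, zero at the start; "moment": the same for the moment, N m; "width": finger opening in mm; "grasp_force": force on a finger pad.
Only numpy, scipy, OpenCV 4.12 (cv2) and the standard library are available. Lean on these libraries where they do the work, as an engineer would, in place of code of your own. Each camera call takes 0.05 s, during which the arm holds its last target. There are 200 camera calls.

TASK

Take the long sample tube out of the rack and hold it up, cap upwards, for the inspection camera: the middle of its label at the camera's viewing spot (150 mm straight out from the lens), and the tube square to the line of sight, in line with the camera's own up direction, so that it stands upright in the picture. Finish while still holding it there in the air, steady, with only the fingers touching it. Leave the other tubes in the rack, the camera's tilt and everything else on the counter as they are.

Things in the scene. Friction and masses are not known exactly. Their poses are not given: they have to be found in the camera images.
- tube_long: The long sample tube, the tallest in the rack: clear plastic, 16 mm diameter, white paper label round its lower half, grey cylindrical cap 18 mm diameter and 18 mm tall on top; 110 mm tall overall, about 25 g, empty, does not break. Origin at the centre of its underside, z along the tube towards the cap.
- label (a point): Middle of the long tube's label, on the tube's axis 42 mm above its underside; axes as the tube's.
- rack: Blue tube rack fixed to the counter, 60 x 220 x 60 mm, one row of five round sockets along its y axis at y = -84, -42, 0, 42, 84 mm; the middle one is empty, the four tubes stand in the others in any order. Origin at the centre of its underside, z up. Tubes stand on the socket floors 8 mm above the counter, in 18 mm holes in a lower block (top at 20 mm) and in an upper plate (54 to 60 mm); above that they are free.
- stand: Camera stand fixed to the counter: round aluminium column 22 mm diameter, 330 mm tall, on a dark foot, with a black clamp and a short side arm that carries the camera. Origin on the counter roughly under the viewing spot; its x axis points from there towards the camera, z up. Column at x = 185, y = 75 mm; the foot spans x 120 to 235 mm, y -40 to 110 mm, 14 mm high.
- camera_head (a joint): Downward tilt of the white inspection camera (a box 85 mm long, 50 x 50 mm, with a black round lens 42 mm in diameter at its front end) on its stand, rad: 0 looks level towards the stand's -x, positive looks down. Stiff friction holds it. It pivots 300 mm above the counter at x = 170, y = 0 mm of the stand's frame, 40 mm behind the lens glass. The camera's top is about 360 mm high at most.
- view (a point): The viewing spot in the air, on the camera's line of sight 150 mm in front of the lens glass (190 mm from the tilt pivot). Axes turn with the camera head: x points from the spot back to the camera (the line of sight is -x), y is level, z is the camera's own up direction, square to the line of sight and leaning back away from the camera by the tilt angle.
- tube_short0: A short sample tube like the long one, but 82 mm tall overall, standing in the rack. Origin at the centre of its underside, z towards the cap.
- tube_short1: A short sample tube like the long one, but 82 mm tall overall, standing in the rack. Origin at the centre of its underside, z towards the cap.
- tube_short2: A short sample tube like the long one, but 82 mm tall overall, standing in the rack. Origin at the centre of its underside, z towards the cap.
- tape: Roll of white tape lying flat, 70 mm diameter, 20 mm high, on the counter near the stand; origin centre of underside.
- jar: Small white jar, 40 mm diameter, 50 mm tall, behind the rack (its +x side); origin centre of underside.
- clamp: Steel tubing clamp like scissors, about 135 x 50 x 8 mm, lying in front of the rack (its -x side); origin at its middle, on the counter, x towards the jaws.
- sanitiser: Clear bottle, 60 mm diameter, 160 mm tall, at the left; origin centre of underside.
- dish: Steel instrument dish, 110 x 190 x 30 mm, at the right; origin centre of underside.

How it is judged (in metres and radians):
On the way:
1. the long tube is lifted clear of the rack in the fingers (height (world z) of tube_long above 0.075 m and contact force between the fingers and tube_long above 0.3 N and contact force between tube_long and rack below 0.1 N), for 0.1 s.
At the end, for the whole second after the job is handed in: The fingers still hold the long tube in the air, steady (under 30 mm/s), touching neither rack nor stand, cap upwards, label middle within 15 mm of the viewing spot, tube axis within 0.17 rad (10 degrees) of the camera's up direction (distance between label and view below 0.015 m and angle between the z axis of tube_long and the z axis of view, either way round below 0.17 rad and angle between tube_long's own z axis and vertical below 1.2 rad and height (world z) of tube_long above 0.1 m and contact force between the fingers and tube_long above 0.3 N and contact force between tube_long and stand below 0.1 N and contact force between tube_long and rack below 0.1 N and linear speed of tube_long below 0.03 m/s); the arm keeps its last pose, push and grip.
It fails at once if a short tube is lifted, shifted by more than 20 mm or tipped over (distance of any of tube_short0, tube_short1, tube_short2 from where it was at the start of the episode above 0.02 m or angle between any of tube_short0, tube_short1, tube_short2's own z axis and vertical above 0.35 rad).
It fails at once if another thing on the counter is shifted by more than 30 mm (distance of any of tape, jar, clamp, sanitiser, dish from where it was at the start of the episode above 0.03 m).
It fails at once if the camera is knocked out of its tilt (viewing spot shifted by more than 8 mm) (distance of view from where it was at the start of the episode above 0.008 m).
It also fails if it takes over 38 s, if anything falls off the work surface, if the arm or the gripper's body presses on something with over 40 N, if the wrist force passes 120 N, or if a joint passes its speed limit or range.

## Working session

There is one attempt and no reset: what is moved stays moved. The work goes in short steps, Python scripts to look and compute and a tool call to move; the robot and the scene stay as the last step left them, time stands still between calls to the robot, and variables do not carry over. Pictures are saved under pics/ and viewed, at most 10 in all, crops included, and the job is handed in when it is done.

Besides the shell and the picture viewer there is one more tool, called after "Request:" as name([rows], argument=value, ...), one row to a line, values as JSON. servo_tool: Moves the arm, as the interface text tells. Its arguments: {"type":"object","properties":{"steps":{"type":"array"}},"required":["steps"]}

```bash
mkdir -p pics; cat > h.py <<'E'
import numpy as np, cv2
from scipy.spatial.transform import Rotation as R
from workcell import sensors, imaging
def grab(n):
    o=sensors.get_obs(); im=imaging.get_image(n)
    h,w=im["color"].shape[:2]; f=h/2/np.tan(np.radians(im["vertical_fov"]/2))
    if n=="wrist":
        T=np.eye(4); T[:3,:3]=R.from_rotvec(o["orientation"]).as_matrix(); T[:3,3]=o["ee_pos"]
        M=T@np.array(im["tool_from_camera"])
    else:
        W=np.eye(4); W[:3,:3]=R.from_rotvec(np.ravel(im["rvec"])).as_matrix(); W[:3,3]=np.ravel(im["tvec"])
        M=np.linalg.inv(W)
    K=np.array([[f,0,im["cx"]],[0,f,im["cy"]],[0,0,1]])
    return im["color"],im["range_z"],K,im["k1"],M
def slopes(uv,K,k1):
    uv=np.asarray(uv,float).reshape(-1,1,2)
    return cv2.undistortPoints(uv,K,np.array([k1,0,0,0,0.])).reshape(-1,2)
def cloud(g):
    c,z,K,k1,M=g; v,u=np.mgrid[:z.shape[0],:z.shape[1]]
    s=slopes(np.stack([u,v],-1),K,k1).reshape(*z.shape,2)
    P=np.concatenate([s*z[...,None],z[...,None]],-1)
    return P@M[:3,:3].T+M[:3,3]
E
python3 - <<'E'
from h import *
o=sensors.get_obs(); print({k:np.round(v,3) for k,v in o.items()})
for n in("scene","top"):
    g=grab(n); cv2.imwrite(f"pics/{n}.png",g[0]); np.savez(f"{n}.npz",*[np.asarray(x) for x in g]); print(n,g[2:],)
E
```

```text
{'t': np.float64(0.0), 'qpos': array([ 1.304,  0.424,  1.631, -0.   ,  1.089, -0.019]), 'qvel': array([ 0.001, -0.001, -0.001, -0.001,  0.002,  0.002]), 'joint_torque': array([ 1.0000e-03, -5.4463e+01, -2.7367e+01,  6.4000e-02,  2.3000e-02,
       -0.0000e+00]), 'ee_pos': array([153.126, 605.356, 221.884]), 'orientation': array([-3.880e-01, -3.117e+00,  2.000e-03]), 'ft_force': array([ 0.204, -0.178, -0.58 ]), 'moment': array([0.013, 0.026, 0.001]), 'grasp_force': np.float64(0.0), 'width': np.float64(87.867)}
scene (array([[439.50192839,   0.        , 327.32579295],
       [  0.        , 439.50192839, 196.73857137],
       [  0.        ,   0.        ,   1.        ]]), -0.019752719333240295, array([[-7.62667639e-01,  5.22656429e-01, -3.81009618e-01,
         1.08416814e+03],
       [ 6.46633006e-01,  6.29146725e-01, -4.31323723e-01,
         5.34859859e+02],
       [ 1.42768370e-02, -5.75330040e-01, -8.17796745e-01,
         1.17293590e+03],
       [ 0.00000000e+00,  0.00000000e+00,  0.00000000e+00,
         1.00000000e+00]]))
top (array([[383.09567871,   0.        , 317.03382014],
       [  0.        , 383.09567871, 201.74332109],
       [  0.        ,   0.        ,   1.        ]]), -0.03236593070489377, array([[-2.55516373e-02, -9.94479046e-01,  1.01776915e-01,
         4.98226731e+02],
       [-9.99668222e-01,  2.57496773e-02,  6.32311923e-04,
        -3.38649630e+00],
       [-3.24954368e-03, -1.01726991e-01, -9.94807046e-01,
         1.24367245e+03],
       [ 0.00000000e+00,  0.00000000e+00,  0.00000000e+00,
         1.00000000e+00]]))
```

View pics/scene.png

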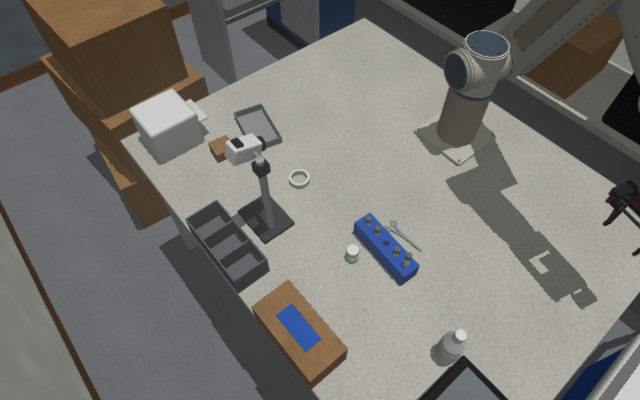

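View pics/top.png

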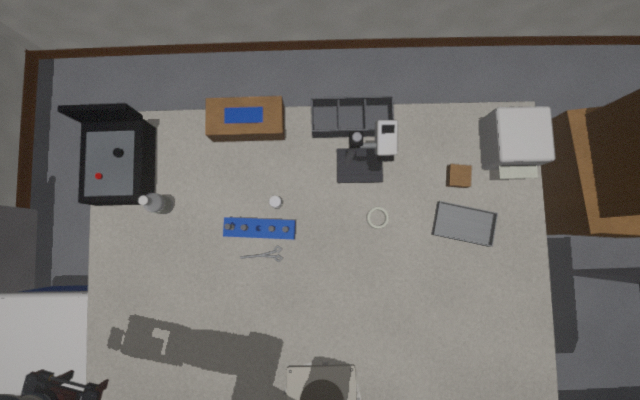

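The scene view shows the blue rack at about (387,247), with the tall tube likely near its lower right end at (408,258), and the white camera at (243,149). In the top view the rack is at (258,228), the camera box at (386,138) and the column at (357,140).

```bash
cat > m1.py <<'E'
from h import *
for n in("scene","top"):
    d=np.load(f"{n}.npz"); g=[d[f"arr_{i}"] for i in range(5)]; g[3]=float(g[3]); P=cloud(g)
    hsv=cv2.cvtColor(g[0],cv2.COLOR_BGR2HSV)
    X=P.reshape(-1,3); H=hsv.reshape(-1,3); ok=(g[1]>0).ravel()
    box=lambda a,b,c,d:(X[:,0]>a)&(X[:,0]<b)&(X[:,1]>c)&(X[:,1]<d)&ok
    r=(H[:,0]>105)&(H[:,0]<125)&(H[:,1]>150)&box(300,650,0,450)&(X[:,2]>50)&(X[:,2]<70)
    q=X[r]; rect=cv2.minAreaRect(q[:,:2].astype(np.float32)); print(n,"rack",r.sum(),np.median(q[:,2]),rect)
    mx,my=rect[0]
    t=box(mx-60,mx+60,my-130,my+130)&(X[:,2]>72)&(X[:,2]<140)
    for yy in np.arange(my-126,my+126,21):
        s=X[t&(abs(X[:,1]-yy-10)<10.5)]
        if len(s): print("  ",round(yy),len(s),s[:,2].max().round(),np.median(s,0).round())
    w=box(600,900,-350,100)&(X[:,2]>230)&(X[:,2]<420)
    print(" head all",w.sum(),X[w].min(0).round(),X[w].max(0).round())
    hw=w&(H[:,1]<40)&(H[:,2]>150)
    print(" white",hw.sum(),X[hw].min(0).round(),X[hw].max(0).round(),np.median(X[hw],0).round())
    v,u=np.where(w.reshape(P.shape[:2])); print(" px",u.min(),u.max(),v.min(),v.max())
    np.save(f"head_{n}.npy",np.c_[X[w],H[w]])
    u0,u1,v0,v1=u.min()-30,u.max()+30,v.min()-30,v.max()+60
    c=g[0]; a=cv2.resize(c[v0:v1,u0:u1],None,fx=4,fy=4,interpolation=cv2.INTER_CUBIC)[:600,:800]; cv2.imwrite(f"pics/head_{n}.png",a); print(" crop",u0,v0)
    ft=box(600,850,-300,100)&(X[:,2]>9)&(X[:,2]<20)
    if n=="scene" or 1: print(" foot",cv2.minAreaRect(X[ft&(H[:,2]<90)][:,:2].astype(np.float32)))
E
python3 m1.py
```

```text
scene rack 962 60.45948757340625 ((542.9728393554688, 180.9287109375), (217.30299377441406, 58.80900573730469), 86.51252746582031)
   76 15 92.0 [535.  92.  89.]
   97 29 94.0 [539. 101.  87.]
   118 17 95.0 [540. 136.  89.]
   139 26 94.0 [542. 144.  88.]
   202 18 93.0 [546. 220.  89.]
   223 28 94.0 [547. 227.  89.]
   244 30 121.0 [552. 261. 115.]
   265 49 122.0 [551. 269. 104.]
 head all 1328 [ 690. -205.  230.] [798. -85. 350.]
 white 351 [ 706. -205.  317.] [786. -96. 343.] [ 741. -170.  329.]
 px 224 270 133 187
 crop 194 103
 foot ((767.6397705078125, -118.25057983398438), (163.85992431640625, 256.06256103515625), 0.05310242623090744)
top rack 956 59.91284991113184 ((543.1294555664062, 179.45211791992188), (217.03396606445312, 53.99006271362305), 86.0038833618164)
   74 13 92.0 [536.  91.  89.]
   95 16 95.0 [538.  99.  89.]
   116 13 92.0 [540. 132.  90.]
   137 16 95.0 [540. 141.  90.]
   200 17 93.0 [545. 216.  89.]
   221 15 92.0 [546. 225.  91.]
   242 27 122.0 [548. 258. 114.]
   263 17 121.0 [549. 267. 117.]
 head all 1215 [ 693. -203.  230.] [795. -85. 349.]
 white 546 [ 707. -203.  314.] [786. -97. 345.] [ 740. -176.  328.]
 px 348 397 120 160
 crop 318 90
 foot ((763.0999145507812, -105.6725082397461), (157.21463012695312, 220.6120147705078), 0.33285754919052124)
```

```bash
cat > m2.py <<'E'
from h import *
for n in("scene","top"):
    A=np.load(f"head_{n}.npy"); X=A[:,:3]
    w=(A[:,4]<40)&(A[:,5]>150)&(X[:,1]<-135)
    Q=X[w]
    if n=="scene": # keep dominant plane by ransac
        pass
    best=None; rng=np.random.default_rng(0)
    for _ in range(500):
        a,b,c=Q[rng.choice(len(Q),3,False)]; m=np.cross(b-a,c-a); l=np.linalg.norm(m)
        if l<200: continue
        m/=l; i=abs((Q-a)@m)<2.5
        if best is None or i.sum()>best.sum(): best=i
    q=Q[best]; c=q.mean(0); m=np.linalg.svd(q-c)[2][2]; m*=np.sign(m[2])
    # yaw from rect in plane
    e1=np.cross(m,[0,0,1.]); e1/=np.linalg.norm(e1); e2=np.cross(m,e1)
    ab=np.c_[(q-c)@e1,(q-c)@e2].astype(np.float32); rc=cv2.minAreaRect(ab); bx=cv2.boxPoints(rc)
    print(n,len(Q),best.sum(),"n",m.round(3),"tilt",np.degrees(np.arccos(m[2])).round(1),"yaw of n",np.degrees(np.arctan2(m[1],m[0])).round(1),rc)
    print((c+bx[:,:1]*e1+bx[:,1:]*e2).round(1))
    # column: points between heights 60..230
    d=np.load(f"{n}.npz"); g=[d[f"arr_{i}"] for i in range(5)]; g[3]=float(g[3]); P=cloud(g).reshape(-1,3)
    for z0 in (40,80,120,160,200):
        k=(P[:,2]>z0)&(P[:,2]<z0+40)&(P[:,0]>680)&(P[:,0]<800)&(P[:,1]>-200)&(P[:,1]<-40)
        print(z0,k.sum(),np.median(P[k],0).round(), P[k].min(0).round(),P[k].max(0).round()) if k.sum() else None
    k=(P[:,2]>324)&(P[:,2]<340)&(P[:,0]>680)&(P[:,0]<800)&(P[:,1]>-135)&(P[:,1]<-60); print("coltop",k.sum(),P[k].mean(0).round(),P[k].min(0).round(),P[k].max(0).round())
E
python3 m2.py
```

```text
scene 310 280 n [-0.263  0.015  0.965] tilt 15.3 yaw of n 176.7 ((-1.971078872680664, -3.7758560180664062), (49.64437484741211, 83.83944702148438), 3.0295090675354004)
[[ 704.8 -202.5  319.2]
 [ 785.7 -202.8  341.3]
 [ 786.1 -153.1  340.6]
 [ 705.2 -152.8  318.6]]
40 56 [752. -96.  60.] [ 739. -106.   41.] [760. -91.  80.]
80 57 [753. -96.  99.] [ 739. -109.   80.] [759. -92. 120.]
120 59 [753. -96. 138.] [ 740. -108.  120.] [760. -92. 159.]
160 67 [753. -96. 179.] [ 740. -109.  160.] [759. -92. 200.]
200 73 [752. -96. 219.] [ 739. -109.  200.] [760. -92. 239.]
coltop 64 [ 749. -103.  330.] [ 736. -114.  324.] [760. -93. 334.]
top 516 441 n [-0.272  0.003  0.962] tilt 15.8 yaw of n 179.3 ((-0.3940906524658203, -5.002433776855469), (44.938411712646484, 80.9509048461914), 0.8411114811897278)
[[ 706.1 -200.6  317.8]
 [ 784.  -200.4  339.8]
 [ 783.9 -155.4  339.7]
 [ 706.  -155.7  317.6]]
40 18 [ 742. -101.   61.] [ 740. -114.   43.] [750. -94.  79.]
80 18 [ 741. -101.  101.] [ 739. -112.   80.] [750. -94. 120.]
120 23 [ 742. -102.  140.] [ 739. -114.  120.] [753. -94. 156.]
160 26 [ 742. -101.  177.] [ 740. -115.  161.] [754. -94. 195.]
200 26 [ 741. -101.  219.] [ 739. -111.  202.] [753. -94. 237.]
coltop 68 [ 750. -102.  330.] [ 740. -112.  324.] [761. -92. 334.]
```

View pics/head_top.png

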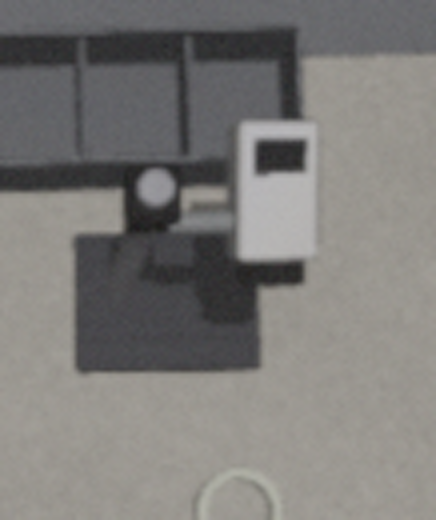

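View pics/head_scene.png

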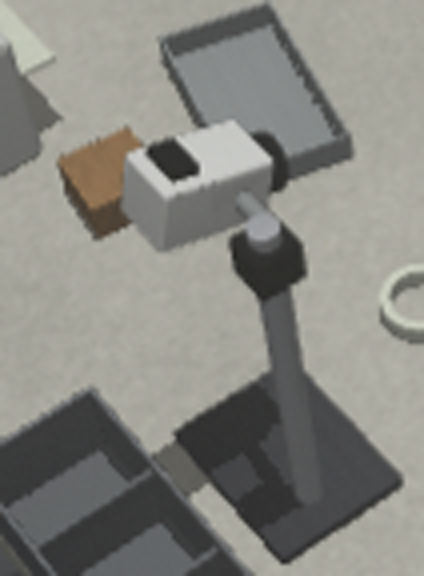

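Head tilt is about 0.27 rad with yaw near 0, so the viewing spot is about (552,-177,249). The long tube is at about (549,264) with its top at 121 mm. Both views agree with the sizes given, so I'll move above the tube.

Request:
servo_tool([
  [[0.0247, -0.0213, 0], [0, 0, -5], 1],
  [[0.0247, -0.0213, 0], [0, 0, -5], 1],
  [[0.0247, -0.0213, 0], [0, 0, -5], 1],
  [[0.0247, -0.0213, 0], [0, 0, -5], 1],
  [[0.0247, -0.0213, 0], [0, 0, -5], 1],
  [[0.0247, -0.0213, 0], [0, 0, -5], 1],
  [[0.0247, -0.0213, 0], [0, 0, -5], 1],
  [[0.0247, -0.0213, 0], [0, 0, -5], 1],
])

```text
t: 0.77
ee_pos: [351.7, 434.1, 222.4]
orientation: [-1.437, -2.794, 0.001]
ft_force: [-0.2, 0.2, 0.5]
width: 87.7
grasp_force: 0.0
```

Request:
servo_tool([
  [[0.0247, -0.0213, 0], [0, 0, -5], 1],
  [[0.0247, -0.0213, 0], [0, 0, -5], 1],
  [[0.0247, -0.0213, 0], [0, 0, -5], 1],
  [[0.0247, -0.0213, 0], [0, 0, -5], 1],
  [[0.0247, -0.0213, 0], [0, 0, -5], 1],
  [[0.0247, -0.0213, 0], [0, 0, -5], 1],
  [[0.0247, -0.0213, 0], [0, 0, -5], 1],
  [[0, 0, 0], [0, 0, -4.6], 1],
])

```text
t: 1.43
ee_pos: [527.4, 283.0, 222.5]
orientation: [2.301, 2.136, 0.001]
ft_force: [0.2, -0.2, 0.8]
width: 87.7
grasp_force: 0.0
```

```bash
python3 - <<'E'
from h import *
o=sensors.get_obs(); print(o["t"],o["ee_pos"],R.from_rotvec(o["orientation"]).as_matrix().round(3),o["qpos"].round(2))
g=grab("wrist"); cv2.imwrite("pics/w1.png",g[0]); P=cloud(g)
X=P[g[1]>0]
k=(X[:,2]>114)&(X[:,2]<125)&(abs(X[:,0]-549)<40)&(abs(X[:,1]-264)<40)
print("cap",k.sum(),np.median(X[k],0).round(1),X[k].min(0).round(),X[k].max(0).round())
c=cv2.minEnclosingCircle(X[k][:,:2].astype(np.float32)); print(c)
E
```

```text
1.4333 [527.38865419 283.02468094 222.45684712] [[ 0.074  0.997  0.001]
 [ 0.997 -0.074 -0.001]
 [-0.001  0.002 -1.   ]] [ 0.47  0.38  1.69 -0.    1.07  0.55]
cap 325 [546.6 266.6 117.3] [538. 258. 114.] [555. 275. 119.]
((546.8954467773438, 266.2274475097656), 8.883672714233398)
```

View pics/w1.png

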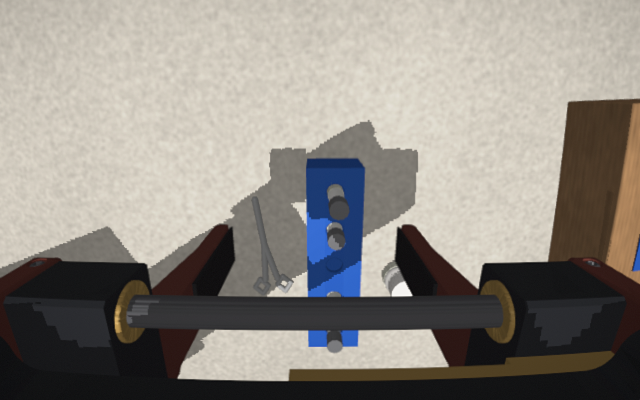

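The wrist picture shows the long tube's cap at about (338,207), which maps to about (547,266) with its top at 117 mm, as expected. The jar and clamp lie below finger height. I'll centre over it and descend part-way.

Request:
servo_tool([
  [[0.01, -0.0085, 0], [0, 0, 0], 1],
  [[0.01, -0.0085, 0], [0, 0, 0], 1],
  [[0, 0, -0.015], [0, 0, 0], 1],
  [[0, 0, -0.015], [0, 0, 0], 1],
  [[0, 0, -0.015], [0, 0, 0], 1],
  [[0, 0, -0.015], [0, 0, 0], 1],
  [[0, 0, 0], [0, 0, 0], 1],
  [[0, 0, 0], [0, 0, 0], 1],
])

```text
t: 2.15
ee_pos: [543.4, 269.3, 162.1]
orientation: [-2.291, -2.149, 0.003]
ft_force: [0.1, 0.9, -0.2]
width: 87.6
grasp_force: 0.0
```

```bash
python3 - <<'E'
from h import *
o=sensors.get_obs(); print(o["t"],o["ee_pos"])
g=grab("wrist"); cv2.imwrite("pics/w2.png",g[0]); P=cloud(g)
X=P[g[1]>0]
k=(X[:,2]>114)&(X[:,2]<125)&(abs(X[:,0]-549)<25)&(abs(X[:,1]-264)<40)
print("cap",k.sum(),np.median(X[k],0).round(1))
if k.sum()>3: print(cv2.minEnclosingCircle(X[k][:,:2].astype(np.float32)))
E
```

```text
2.15 [543.42911673 269.25901646 162.122712  ]
cap 523 [546.6 266.6 117.4]
((546.6923217773438, 265.9468078613281), 8.977527618408203)
```

Request:
servo_tool([
  [[0.002, -0.002, -0.014], [0, 0, 0], 1],
  [[0.002, -0.0015, -0.014], [0, 0, 0], 1],
  [[0, 0, -0.014], [0, 0, 0], 1],
  [[0, 0, -0.014], [0, 0, 0], 1],
  [[0, 0, -0.014], [0, 0, 0], 1],
  [[0, 0, -0.012], [0, 0, 0], 1],
  [[0, 0, 0], [0, 0, 0], 1],
  [[0, 0, 0], [0, 0, 0], 1],
])

```text
t: 2.87
ee_pos: [547.9, 266.0, 80.9]
orientation: [-2.293, -2.147, 0.0]
ft_force: [0.4, 0.4, -0.6]
width: 87.5
grasp_force: 0.0
```

Request:
servo_tool([
  [[-0.001, 0, -0.007], [0, 0, 0], 1],
  [[0, 0, -0.007], [0, 0, 0], 1],
  [[0, 0, 0], [0, 0, 0], 1],
  [[0, 0, 0], [0, 0, 0], 1],
  [[0, 0, 0], [0, 0, 0], 0.3],
  [[0, 0, 0], [0, 0, 0], -0.2],
  [[0, 0, 0], [0, 0, 0], -0.6],
  [[0, 0, 0], [0, 0, 0], -1],
])

```text
t: 3.53
ee_pos: [546.9, 266.0, 66.9]
orientation: [2.294, 2.147, 0.001]
ft_force: [-0.5, -0.4, 0.8]
width: 64.4
grasp_force: 0.0
```

Request:
servo_tool([
  [[0, 0, 0], [0, 0, 0], -1],
  [[0, 0, 0], [0, 0, 0], -1],
  [[0, 0, 0], [0, 0, 0], -1],
  [[0, 0, 0], [0, 0, 0], -1],
  [[0, 0, 0], [0, 0, 0], -1],
  [[0, 0, 0], [0, 0, 0], -1],
  [[0, 0, 0], [0, 0, 0], -1],
  [[0, 0, 0], [0, 0, 0], -1],
])

```text
t: 4.2
ee_pos: [546.8, 265.9, 66.7]
orientation: [-2.294, -2.147, 0.0]
ft_force: [-0.7, -0.1, -0.1]
width: 16.8
grasp_force: 30.0
```

It is gripped: width 16.8 mm at 30 N. Lifting straight up.

Request:
servo_tool([
  [[0, 0, 0.008], [0, 0, 0], -1],
  [[0, 0, 0.014], [0, 0, 0], -1],
  [[0, 0, 0.016], [0, 0, 0], -1],
  [[0, 0, 0.018], [0, 0, 0], -1],
  [[0, 0, 0.018], [0, 0, 0], -1],
  [[0, 0, 0.018], [0, 0, 0], -1],
  [[0, 0, 0.018], [0, 0, 0], -1],
  [[0, 0, 0.018], [0, 0, 0], -1],
])

```text
t: 4.87
ee_pos: [546.7, 265.8, 196.2]
orientation: [2.294, 2.147, 0.001]
ft_force: [-0.2, 0.7, -0.2]
width: 17.3
grasp_force: 30.0
```

Request:
servo_tool([
  [[0, 0, 0.015], [0, 0, 0], -1],
  [[0, 0, 0.015], [0, 0, 0], -1],
  [[0, 0, 0.015], [0, 0, 0], -1],
  [[0, 0, 0.015], [0, 0, 0], -1],
  [[0, 0, 0.01], [0, 0, 0], -1],
  [[0, 0, 0.005], [0, 0, 0], -1],
  [[0, 0, 0], [0, 0, 0], -1],
  [[0, 0, 0], [0, 0, 0], -1],
])

```text
t: 5.53
ee_pos: [546.5, 265.8, 269.4]
orientation: [-2.294, -2.147, 0.0]
ft_force: [-0.2, 1.1, -0.2]
width: 17.3
grasp_force: 30.0
```

```bash
cat > m3.py <<'E'
from h import *
import sys
# tube in hand: gather points near the tool axis, in tool frame
for n in ("scene","top","wrist"):
    o=sensors.get_obs(); T=R.from_rotvec(o["orientation"]).as_matrix(); p=np.array(o["ee_pos"])
    g=grab(n); X=cloud(g)[g[1]>0]; L=(X-p)@T
    k=(abs(L[:,0])<25)&(abs(L[:,1])<25)&(L[:,2]>2)&(L[:,2]<90)
    print(n,p.round(1),T.round(3)[:,2],"n",k.sum())
    for a in range(0,80,10):
        s=X[k&(L[:,2]>a)&(L[:,2]<=a+10)]
        if len(s)>2: print("  tool z",a,len(s),np.median(s,0).round(1))
    cv2.imwrite(f"pics/{sys.argv[1]}_{n}.png",g[0])
E
python3 m3.py lift
```

```text
scene [546.5 265.8 269.4] [-0. -0. -1.] n 58
  tool z 0 3 [547.9 272.7 265.3]
  tool z 10 10 [552.3 268.3 252.2]
  tool z 20 13 [552.9 267.9 242.5]
  tool z 30 12 [552.1 267.  235.4]
  tool z 40 12 [552.  267.2 225.4]
  tool z 50 8 [551.5 268.5 217.7]
top [546.3 265.7 268.9] [-0.001 -0.001 -1.   ] n 30
  tool z 0 6 [549.2 257.9 262.4]
  tool z 10 6 [546.9 257.2 253.2]
  tool z 20 4 [544.9 258.1 242.2]
  tool z 30 6 [547.7 256.6 234.5]
  tool z 40 5 [546.9 258.4 222.4]
  tool z 50 3 [544.5 256.8 216.3]
wrist [546.2 265.6 268.7] [-0.002 -0.001 -1.   ] n 723
  tool z 0 159 [546.7 272.8 262.7]
  tool z 10 164 [546.2 272.8 253.5]
  tool z 20 138 [546.2 272.7 243.9]
  tool z 30 103 [546.9 272.6 234.8]
  tool z 40 104 [546.2 272.5 223.7]
  tool z 50 55 [545.5 272.1 215.5]
```

The tube hangs straight along the tool axis, with the label middle about 17 mm below the TCP. I'll carry it to the viewing spot and tilt it by −15.5° about y on the way.

Request:
servo_tool([
  [[0, -0.008, 0], [0, 0, 0], -1],
  [[0, -0.014, 0], [0, 0, 0], -1],
  [[0, -0.02, 0], [0, 0, 0], -1],
  [[0, -0.022, 0], [0, 0, 0], -1],
  [[0, -0.022, 0], [0, 0, 0], -1],
  [[0, -0.022, 0], [0, 0, 0], -1],
  [[0, -0.022, 0], [0, 0, 0], -1],
  [[0, -0.022, 0], [0, 0, 0], -1],
])

```text
t: 6.35
ee_pos: [546.2, 111.6, 269.4]
orientation: [-2.294, -2.146, 0.001]
ft_force: [0.7, 0.6, 0.1]
width: 17.2
grasp_force: 30.0
```

Request:
servo_tool([
  [[0, -0.022, 0], [0, -1, 0], -1],
  [[0, -0.022, 0], [0, -1, 0], -1],
  [[0, -0.022, 0], [0, -1, 0], -1],
  [[0, -0.022, 0], [0, -1, 0], -1],
  [[0, -0.022, 0], [0, -1, 0], -1],
  [[0, -0.022, 0], [0, -1, 0], -1],
  [[0, -0.022, 0], [0, -1, 0], -1],
  [[0, -0.022, 0], [0, -1, 0], -1],
])

```text
t: 7.02
ee_pos: [545.8, -64.2, 269.5]
orientation: [2.221, 2.078, 0.155]
ft_force: [1.2, -0.2, -0.0]
width: 17.1
grasp_force: 30.0
```

Request:
servo_tool([
  [[0, -0.02, 0], [0, -1.5, 0], -1],
  [[0, -0.02, 0], [0, -1.5, 0], -1],
  [[0, -0.018, 0], [0, -1.5, 0], -1],
  [[0, -0.014, 0], [0, -1.5, 0], -1],
  [[0, -0.01, 0], [0, -1.5, 0], -1],
  [[0, -0.006, 0], [0, 0, 0], -1],
  [[0, 0, 0], [0, 0, 0], -1],
  [[0, 0, 0], [0, 0, 0], -1],
])

```text
t: 7.68
ee_pos: [546.4, -150.6, 269.7]
orientation: [2.15, 2.01, 0.291]
ft_force: [0.6, 0.4, -0.2]
width: 17.5
grasp_force: 30.0
```

```bash
python3 m3.py pl
```

```text
scene [ 546.4 -150.6  269.7] [ 0.266 -0.    -0.964] n 80
  tool z 0 9 [ 549.7 -146.2  263.2]
  tool z 10 16 [ 555.4 -146.9  257.2]
  tool z 20 15 [ 559.  -148.3  248.3]
  tool z 30 15 [ 559.5 -147.1  239.1]
  tool z 40 18 [ 562.9 -148.8  226.5]
  tool z 50 7 [ 565.  -147.5  220.7]
top [ 546.6 -150.1  269.7] [ 0.267 -0.    -0.964] n 0
wrist [ 546.8 -149.8  269.7] [ 0.267  0.    -0.964] n 714
  tool z 0 151 [ 548.4 -142.8  263.9]
  tool z 10 166 [ 550.7 -142.6  255.2]
  tool z 20 140 [ 553.5 -142.7  245.6]
  tool z 30 102 [ 556.3 -142.5  236.9]
  tool z 40 99 [ 558.8 -143.   226.3]
  tool z 50 56 [ 560.9 -143.2  219. ]
```

Request:
servo_tool([
  [[0, -0.006, -0.001], [0, 0, 0], -1],
  [[0, -0.006, -0.001], [0, 0, 0], -1],
  [[0, -0.006, -0.001], [0, 0, 0], -1],
  [[0, -0.005, -0.001], [0, 0, 0], -1],
  [[0, -0.003, -0.0005], [0, 0, 0], -1],
  [[0, 0, 0], [0, 0, 0], -1],
  [[0, 0, 0], [0, 0, 0], -1],
  [[0, 0, 0], [0, 0, 0], -1],
])

```text
t: 8.5
ee_pos: [546.7, -176.1, 265.1]
orientation: [2.149, 2.01, 0.292]
ft_force: [0.5, 0.3, -0.3]
width: 17.1
grasp_force: 30.0
```

```bash
python3 m3.py fin; python3 - <<'E'
from h import *
a=cv2.imread("pics/fin_scene.png")[90:240,170:370]; cv2.imwrite("pics/fin_crop.png",cv2.resize(a,None,fx=4,fy=4,interpolation=cv2.INTER_CUBIC))
E
```

```text
scene [ 546.7 -176.1  265.1] [ 0.267  0.    -0.964] n 78
  tool z 0 10 [ 550.6 -172.3  260. ]
  tool z 10 13 [ 554.5 -172.9  251.2]
  tool z 20 20 [ 557.6 -172.7  241.3]
  tool z 30 12 [ 560.3 -173.2  230.8]
  tool z 40 14 [ 562.5 -173.4  223.7]
  tool z 50 9 [ 564.6 -173.6  213.8]
top [ 546.7 -176.   265.2] [ 0.267  0.    -0.964] n 0
wrist [ 546.7 -175.9  265.2] [ 0.267  0.    -0.964] n 714
  tool z 0 148 [ 548.3 -168.7  259.5]
  tool z 10 164 [ 550.8 -168.9  250.7]
  tool z 20 145 [ 553.6 -168.9  241.1]
  tool z 30 100 [ 556.2 -168.7  232.7]
  tool z 40 104 [ 558.7 -169.1  222.1]
  tool z 50 53 [ 561.  -169.3  213.9]
```

View pics/fin_crop.png

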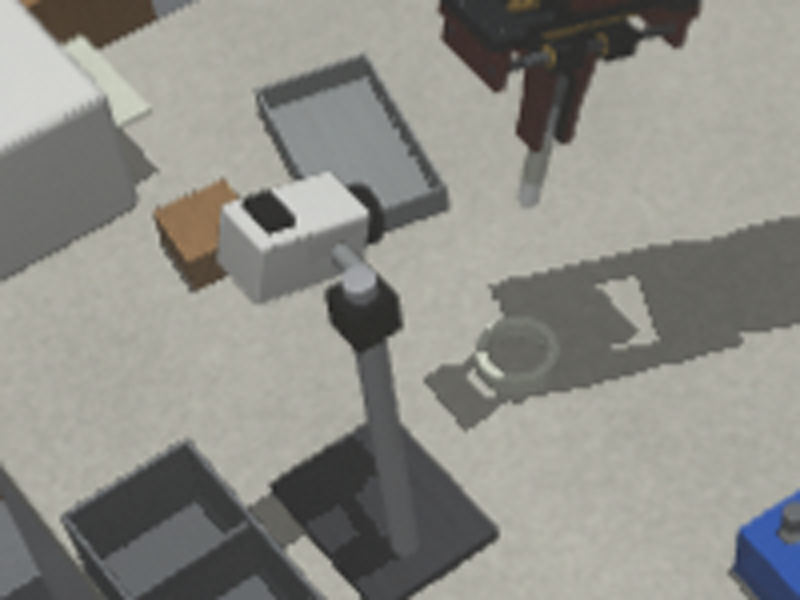

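The crop shows the tube held in front of the lens, with its lower end at (528,195). It leans parallel to the camera's up direction, and the camera is undisturbed. Label middle is about (551,-176,249), which matches the viewing spot.

```bash
python3 -c "
from workcell import close_job; print(close_job())"
```

```text
the job is handed in; nothing more can be done
None
```

I handed the job in with the long tube still gripped in the air, its label within an estimated few millimetres of the viewing spot and the tube lined up with the camera's up direction; the judging result was not shown.

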